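# Release the eccentric cam lock and dock the tip-rack tray

## Task

Dock the tip-rack tray without gripping or lifting anything: with shut fingertips, push the yellow post of the black cam lever round until the lever points at the green mark (the cam's low point), and only then push the tray by its blue upright tab towards the cam until it stops fully home. Leave the lever on the green mark, the rack sitting in its tray and the other things on the bench where they are, and take the hand clear.

Things in the scene. Friction and masses are not known exactly. Their poses are not given: they have to be found in the camera images.
- station: Fixed light blue-grey base plate 360 x 200 x 12 mm on the bench; origin at the centre of its underside. Its +x axis is the docking direction, from the tray's tab past the cam axis to the green mark, which all lie on its x axis; z up. Place and yaw vary (its x axis roughly along world +y).
- cam (a joint): Cam angle about its vertical axis, rad, growing anticlockwise seen from above. 0 = high point (lever along station -x, towards the tray); +3.14 or -3.14 = low point (lever along station +x, at the green mark), either way round will do. Starts between -2.0 and 2.0; end stops at -4.0 and 4.0. Stiff: about 5 N at the post turns it, and it stays where left. Off its low point it blocks the tray.
- tray (a joint): Travel of the follower tray along station +x, m; 0 = standing back (start), 0.060 = fully home on its hard stop. Light friction of about 2 N, no spring: stays where it is left. With the cam at its low point the tray's steel shoe clears the disc by 2 mm when home; at the high point it can go only 22 mm.
- cam_axis (a point): Point on the cam's vertical axis, at the lever hub (28 mm in diameter), 72 mm above the bench, 60 mm along station +x from the station's origin. Below the lever, 18 to 36 mm above the bench, turns the brass eccentric disc, 76 mm in diameter, its centre 20 mm off the axis on the lever's side.
- cam_post (a point): Half-way up the yellow upright round post at the lever's end, 90 mm from the cam axis: post diameter 16 mm, from 72 to 107 mm above the bench; this point is 90 mm above the bench. The black lever bar under it is 18 mm wide, 10 mm thick, top at 72 mm, ends 5 mm past the post's centre.
- low_mark (a point): Centre of the green mark (22 x 30 mm) painted on the base plate, 107 mm along station +x from the cam axis: where the lever points at the low point.
- tray_tab (a point): Middle of the rear face (towards station -x) of the tray's blue upright tab, 56 mm above the bench, 146 mm along station -x from the station's origin at the start. Tab 80 mm wide, 6 mm thick, 16 to 78 mm above the bench. Push it along station +x. Behind it only the base plate (top 12 mm) runs on for 34 mm, rails 24 mm high to either side. Tray 100 x 142 mm, walls up to 38 mm.
- rack_center (a point): Centre (half-way up) of the loose tip rack, grey with a lime-green top, 85 x 127 x 30 mm, sitting in the tray's nest with its top 56 mm above the bench. Rides along with the tray, 120 g.
- bottle_center (a point): Bystander: loose amber bottle, 56 mm in diameter, 100 mm tall; point at half height.
- vial_center (a point): Bystander: small loose clear jar with blue cap, 28 mm in diameter, 50 mm tall; point at half height.
- tube_rack_center (a point): Bystander: loose orange tube rack 115 x 75 x 35 mm; its centre.
- weigh_boat_center (a point): Bystander: loose white weighing dish 90 mm in diameter, 22 mm tall; its centre.
- marker_center (a point): Bystander: loose green marker pen, 14 mm thick, about 130 mm long, lying; its centre.
- beaker_center (a point): Bystander: loose clear beaker 66 mm in diameter, 75 mm tall; point at half height.
There are look-alikes about, which are no part of the job. There is more than one size of the part that bears rack_center; the job needs the smallest.

How it is judged:
On the way, in this order (a step that is already met when the one before it is completed fails the run):
1. the cam is turned to its low point (lever within 0.35 rad of the green mark) while the tray still stands back (less than 30 mm forward) ((value of joint cam between 2.79 and 3.49 rad or value of joint cam between -3.49 and -2.79 rad) and value of joint tray below 0.03 m), for 0.2 s.
2. the tray is pushed home (within 3 mm of its stop) with the cam at its low point ((value of joint cam between 2.79 and 3.49 rad or value of joint cam between -3.49 and -2.79 rad) and value of joint tray above 0.057 m), for 0.2 s.
At the end, for the whole second after the job is handed in: The tray is within 3 mm of its fully-home stop and at rest, the cam lever is within 0.35 rad of the green mark, and the rack sits level in the tray's nest (all of step 2 and velocity of joint tray below 0.005 m/s and velocity of joint cam between -0.05 and 0.05 rad/s and z of rack_center in the frame of station below 0.047 m and angle between rack_center's own z axis and vertical below 0.08 rad); the robot touches nothing.
It fails at once if the tray is pushed forward past 30 mm while the cam is off its low point (by more than 0.45 rad) (value of joint tray above 0.03 m and not (value of joint cam above 2.69 rad or value of joint cam below -2.69 rad)).
It fails at once if the rack is lifted more than 8 mm or tipped (z of rack_center in the frame of station above 0.049 m or angle between rack_center's own z axis and vertical above 0.25 rad).
It fails at once if the lever or its post is gripped or forced (more than 40 N) (contact force between the fingers and cam above 40 N).
It fails at once if the tray is gripped or forced (more than 70 N) (contact force between the fingers and tray above 70 N).
It fails at once if a bystander is moved more than 25 mm (distance of any of bottle_center, vial_center, tube_rack_center, weigh_boat_center, marker_center, beaker_center from where it was at the start of the episode above 0.025 m).
It also fails if it takes over 56 s, if anything falls off the work surface, if the arm or the gripper's body presses on something with over 40 N, if the wrist force passes 120 N, or if a joint passes its speed limit or range.

## Robot

A 7-joint arm with a two-finger parallel gripper is mounted at the origin on the work surface. World frame = base frame: x ahead of the robot, y to its left, z up, the work surface at z = 0. Lengths are in m, angles in rad, forces in N, time in s.
With the tool pointing down it reaches from about 0.4 to 0.85 m from the base axis. Payload 10.4 kg.
Tool frame: the origin (TCP) lies at the very end of the fingers, on their centre line; the grasp point (between the pads) lies r.pinch_z behind it (r.pinch_z is the distance from the TCP to the grasp point, in m); z points along the fingers, x is the direction in which the jaws open and shut, and the axes are right-handed (so a half turn about z gives the same grasp; the last joint's range is limited). The gripper opens to 87 mm and grips with 3 to 60 N. Pads are 19 mm wide; open, the fingers measure 117 mm over their backs; the gripper's body (75 mm by 190 mm) begins 51 mm behind the grasp point.
Start: joints at [1.158, 0.332, -0.065, 1.46, 0.022, 1.35, -0.088], TCP at [0.238, -0.578, 0.223] pointing down, gripper open.
Joint ranges: [-2.6, 2.6], [-0.5, 2.12], [-1.47, 1.34], [0.16, 2.42], [-1.27, 4.41], [0.06, 2.06], [-2.6, 2.6]. Speed limits (rad/s): [2.22, 2.22, 2.79, 2.79, 3.14, 3.14, 3.14].

## Interface

Orientations are given as a unit quaternion [x, y, z, w].
In Python, from bench import r gives the robot as it stands.
- The arm moves only by the tool carry_out, never from a script. Its argument "increments" is text: rows parted by semicolons, each of 7 numbers parted by spaces: the turn, a rotation vector about the tool's x, y, z in degrees, then the shift along the tool's x, y, z in m, then the finger opening in m, from 0 to 0.087. A call has exactly 5 rows; each row is the pose to reach, as a shift and turn from the pose measured when the call began, along the tool's axes at that moment; what a row does not reach only later rows make up. A row lasts 1/8 s, in which the tool goes at most 62.5 mm and 10.7 degrees, less where a joint would pass 70% of its speed; a pose out of reach is approached as far as the arm can. A call with a gripper value outside its range is refused whole. The fingers move at their own pace and stop on an object; "squeeze" is the grip in N (left out, the last holds). Time passes only in rows, so rows that repeat a pose let the fingers close, or fill a call up. It gives the time, the measured TCP pose, the force and the opening at its end, in the units of the state.
- r.read_state(): the state, without advancing time (a new reading comes with each control period).
- r.camera(name): name is "scene" or "top" or "wrist"; returns (picture, depth): 420x560x3 uint8, blue, green, red; 420x560 float32, m along the optical axis (not along the pixel's ray), 0 where there is no reading.
- r.camera_model(name): a dict with "K" (3x3 intrinsics, pixels), "extrinsics" (4x4, takes a point from camera to world coordinates). Camera axes: x right, y down, z forward; pixel columns grow to the right and rows downward; lengths in m; the calibration is good to about 2 mm. A picture is of the moment at which its call begins: read the wrist's pose just before it. camera_model takes no time and is no camera call; for the wrist camera it gives the pose at the moment of the call.
- r.close_job(): hands the job in, once; it reports no verdict.
The state is a dict: "time": time; "joint_positions": joint angles; "joint_vel": joint speeds; "joint_torque": joint torques, N m; "ee_pos": TCP position; "eef_rot": TCP orientation; "ft_force": force on the tool from outside, world axes, zero at the start; "torque": the same for the moment, N m; "width": finger opening in m.
Only numpy, scipy, OpenCV 4.12 (cv2) and the standard library are available. Lean on these libraries where they do the work, as an engineer would, in place of code of your own. Each camera call takes 0.05 s, during which the arm holds its last target.

## Working session

There is one attempt and no reset: what is moved stays moved. The work goes in short steps, Python scripts to look and compute and a tool call to move; the robot and the scene stay as the last step left them, time stands still between calls to the robot, and variables do not carry over. Pictures are saved under pics/ and viewed, and the job is handed in when it is done.

Besides the shell and the picture viewer there is one more tool, called after ">>>" as name(argument=value, ...) on one line, values as JSON. carry_out: Moves the arm, as the interface text tells. Its arguments: {"type":"object","properties":{"increments":{"type":"string"},"squeeze":{"type":"number"}},"required":["increments"]}

```bash
ls; mkdir -p pics; python3 - <<'E'
from bench import r
import cv2,numpy as np
s=r.read_state()
print({k:np.round(v,3).tolist() for k,v in s.items()}, r.pinch_z)
for n in ("scene","top"):
    p,d=r.camera(n); cv2.imwrite(f"pics/{n}0.png",p); np.save(f"{n}0.npy",d)
    m=r.camera_model(n); print(n,np.round(m["K"],1).tolist(),np.round(m["extrinsics"],3).tolist())
E
```

```text
pics
{'time': 0.0, 'joint_positions': [1.158, 0.333, -0.065, 1.461, 0.022, 1.35, -0.089], 'joint_vel': [0.002, -0.001, -0.001, 0.001, -0.0, 0.0, 0.002], 'joint_torque': [-0.0, -62.327, 0.024, -38.99, -0.062, 0.04, 0.0], 'ee_pos': [0.237, -0.578, 0.222], 'eef_rot': [0.831, -0.557, -0.001, -0.0], 'ft_force': [0.297, -0.78, -0.526], 'torque': [0.009, 0.012, -0.013], 'width': 0.087} 0.0187
scene [[393.5, 0.0, 274.3], [0.0, 393.5, 207.3], [0.0, 0.0, 1.0]] [[-0.207, 0.733, -0.648, 1.089], [0.978, 0.168, -0.122, 0.11], [0.02, -0.659, -0.751, 0.734], [0.0, 0.0, 0.0, 1.0]]
top [[417.0, 0.0, 279.1], [0.0, 417.0, 214.5], [0.0, 0.0, 1.0]] [[0.008, -0.998, 0.059, 0.475], [-1.0, -0.007, 0.021, -0.017], [-0.02, -0.059, -0.998, 1.027], [0.0, 0.0, 0.0, 1.0]]
```

View pics/scene0.png

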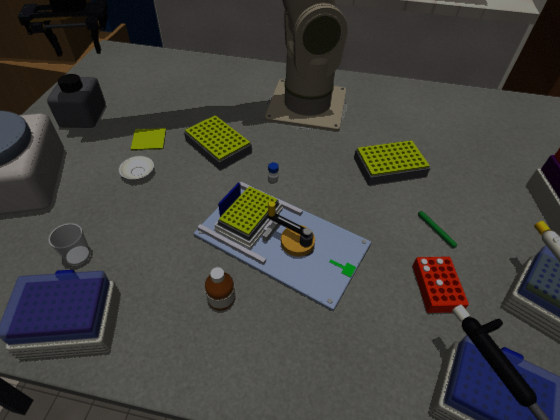

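View pics/top0.png

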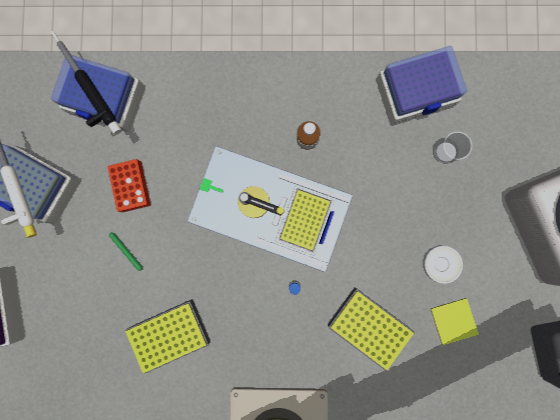

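The top view shows the station at about (270,210), with the hub at (244,198) and the lever pointing at the tray.

Candidates for each part, by top-view pixel:
- **Rack:** lime tops at (305,219), (168,337) and (370,328), plus a flat lime pad at (455,320). I choose (305,219), the smallest, which sits in the tray.
- **Post:** yellow at (281,210), or the pipette end at (28,230). I choose (281,210).
- **Tab:** blue at (327,228), the jar cap (295,288), or the box latch (433,107). I choose (327,228).
- **Mark:** green at (208,186), or the marker pen at (125,250). I choose (208,186).

```bash
cat > h.py <<'E'
from bench import r
import cv2,numpy as np
def ray(m,u,v,z):
    K=m["K"];E=m["extrinsics"]
    d=E[:3,:3]@np.linalg.solve(K,[u,v,1.]);o=E[:3,3]
    return (o+d*(z-o[2])/d[2])
def cents(p,lo,hi,box=None,amin=8):
    h=cv2.cvtColor(p,cv2.COLOR_BGR2HSV);m=cv2.inRange(h,lo,hi)
    if box is not None:
        k=np.zeros_like(m);x0,y0,x1,y1=box;k[y0:y1,x0:x1]=255;m&=k
    n,l,st,c=cv2.connectedComponentsWithStats(m)
    return [(np.round(c[i],1).tolist(),int(st[i,4]),st[i,:4].tolist()) for i in range(1,n) if st[i,4]>=amin]
E
python3 - <<'E'
from h import *
p=cv2.imread("pics/top0.png");m=r.camera_model("top")
c=p[140:280,180:360];cv2.imwrite("pics/crop0.png",cv2.resize(c,None,fx=4.2,fy=4.2,interpolation=cv2.INTER_CUBIC))
b=(185,145,355,275)
print("green",cents(p,(50,150,80),(75,255,255),b))
print("blue",cents(p,(110,150,40),(130,255,255),b))
print("yel",cents(p,(15,100,100),(32,255,255),b,3))
print("lime",cents(p,(30,120,100),(40,255,255),b))
h=cv2.cvtColor(p,cv2.COLOR_BGR2HSV)
for q in [(280,210),(255,200),(305,219),(270,180),(244,198)]: print(q,h[q[1],q[0]])
pl=cv2.inRange(h,(95,15,150),(125,80,255));pl=cv2.morphologyEx(pl,cv2.MORPH_OPEN,np.ones((3,3)))
pl[:140]=0;pl[280:]=0;pl[:,:180]=0;pl[:,360:]=0
pts=cv2.findNonZero(pl);rc=cv2.minAreaRect(pts);bx=cv2.boxPoints(rc);print(rc)
w=np.array([ray(m,*q,0.012) for q in bx]);print(w.round(4),np.linalg.norm(w-np.roll(w,1,0),axis=1).round(3),w.mean(0).round(4))
E
```

```text
green [([208.1, 185.6], 121, [200, 178, 23, 14])]
blue [([326.2, 227.2], 106, [320, 211, 14, 33])]
yel [([257.1, 193.2], 214, [243, 187, 26, 16]), ([305.0, 219.8], 1527, [281, 190, 49, 60]), ([251.3, 210.0], 258, [239, 201, 28, 17]), ([279.6, 210.1], 44, [276, 207, 8, 7])]
lime [([304.7, 219.7], 1738, [281, 190, 49, 60]), ([279.9, 210.0], 30, [277, 207, 7, 6])]
(280, 210) [ 31 134 201]
(255, 200) [120  14  71]
(305, 219) [ 31 135 200]
(270, 180) [101  20 204]
(244, 198) [ 90   3 199]
((269.2732849121094, 208.045166015625), (147.0055694580078, 81.36692810058594), 19.692018508911133)
[[ 0.515   0.2305  0.012 ]
 [ 0.7048  0.1665  0.012 ]
 [ 0.5841 -0.1739  0.012 ]
 [ 0.398  -0.1077  0.012 ]] [0.358 0.2   0.361 0.198] [0.5505 0.0288 0.012 ]
```

View pics/crop0.png

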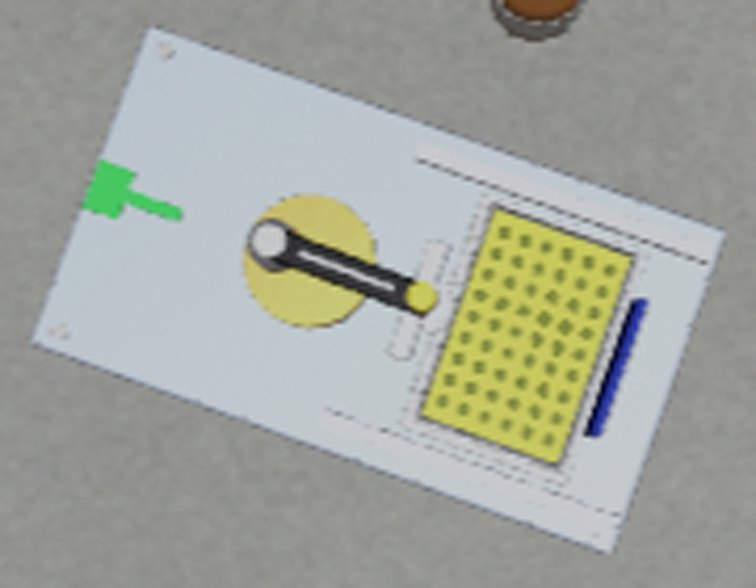

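```bash
python3 - <<'E'
from h import *
m=r.camera_model("top");ms=r.camera_model("scene");ps=cv2.imread("pics/scene0.png")
print("mark",ray(m,205.5,184.7,.012).round(4),"hub",ray(m,243.9,197,.08).round(4),"post",ray(m,280.2,210.3,.107).round(4),"tab",ray(m,326.9,227.6,.078).round(4))
y=np.radians(70.7);x=np.array([np.cos(y),np.sin(y)]);O=np.array([.5505,.0288])
for n,k in dict(hub=.06,mark=.167,tab=-.146,post0=-.03).items(): print(n,(O+k*x).round(4))
print("scene yel",cents(ps,(15,120,120),(32,255,255),(195,170,375,300)), cents(ps,(50,150,80),(75,255,255),(195,170,375,300)))
cv2.imwrite("pics/crop1.png",cv2.resize(ps[170:300,190:375],None,fx=4,fy=4,interpolation=cv2.INTER_CUBIC))
E
```

```text
mark [0.606  0.1852 0.012 ] hub [0.5695 0.083  0.08  ] post [ 0.5378 -0.0006  0.107 ] tab [ 0.5011 -0.1064  0.078 ]
hub [0.5703 0.0854]
mark [0.6057 0.1864]
tab [ 0.5022 -0.109 ]
post0 [5.406e-01 5.000e-04]
scene yel [([271.3, 203.2], 26, [269, 201, 6, 5]), ([294.6, 232.6], 11, [290, 230, 10, 6]), ([293.6, 244.3], 243, [281, 235, 34, 17])] [([345.2, 267.9], 163, [330, 260, 26, 17])]
```

View pics/crop1.png

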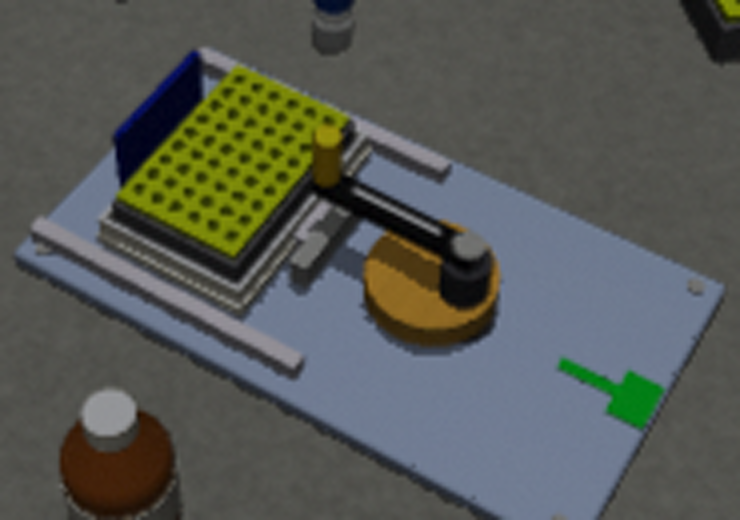

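```bash
cat >> h.py <<'E'
from scipy.spatial.transform import Rotation as R
H=np.array([.570,.084])
def pose():
    s=r.read_state();return s,np.array(s["ee_pos"]),R.from_quat(s["eef_rot"])
def inc(tgts):
    "tgts: list of (x,y,z,phi_deg), phi = direction of tool -y"
    s,p,q=pose();print("t",round(s["time"],2),p.round(4),"phi",round(np.degrees(np.arctan2(*(-q.as_matrix()[:2,1])[::-1])),1),"tilt",round(np.degrees(np.arccos(-q.as_matrix()[2,2])),2),"F",np.round(s["ft_force"],1),"j",np.round(s["joint_positions"],2))
    for x,y,z,f in tgts:
        f=np.radians(f);ty=-np.array([np.cos(f),np.sin(f),0]);tz=np.array([0,0,-1.]);M=R.from_matrix(np.c_[np.cross(ty,tz),ty,tz])
        print(np.r_[np.degrees((q.inv()*M).as_rotvec()).round(1),q.inv().apply(np.array([x,y,z])-p).round(4)].tolist())
def arc(ths,rad=.090,off=.0175,z=.083):
    "finger poses with post at world angle th about hub, pushing ccw"
    o=[]
    for th in ths:
        a=np.radians(th);u=np.array([np.cos(a),np.sin(a)]);t=np.array([-u[1],u[0]]);o.append((*(H+rad*u-off*t),z,th+90))
    return o
E
python3 -c "
from h import *
inc([(.37,-.29,.21,0),(.511,.01,.20,-20)])"
```

```text
t 0.1 [ 0.2373 -0.5778  0.2218] phi 22.3 tilt 0.07 F [-0.5 -0.  -1.1] j [ 1.16  0.33 -0.06  1.46  0.02  1.35 -0.09]
[0.0, 0.1, 22.3, -0.2158, -0.2321, 0.0121]
[0.0, 0.1, 42.3, -0.4397, -0.4765, 0.0224]
```

>>> carry_out(increments="0 0 5 -0.035 -0.038 0 0; 0 0 10 -0.075 -0.08 0 0; 0 0 16 -0.115 -0.12 0.005 0; 0 0 22 -0.155 -0.165 0.01 0; 0 0 28 -0.195 -0.21 0.012 0", squeeze=10)

```text
time: 0.72
ee_pos: [0.3578, -0.3156, 0.2096]
eef_rot: [-0.67, 0.742, 0.001, 0.0]
ft_force: [0.9, -0.2, 0.7]
width: 0.0449
```

```bash
python3 -c "
from h import *
inc([(.511,.01,.18,-20)])"
```

```text
t 0.72 [ 0.3578 -0.3156  0.2096] phi -5.9 tilt 0.1 F [ 0.9 -0.2  0.7] j [ 0.86  0.03 -0.23  1.84  0.01  1.27 -1.05]
[0.1, 0.1, 14.1, -0.3395, -0.1191, 0.0299]
```

>>> carry_out(increments="0 0 3 -0.057 -0.02 0 0; 0 0 6 -0.114 -0.04 0 0; 0 0 9 -0.17 -0.06 0.005 0; 0 0 12 -0.226 -0.08 0.01 0; 0 0 14 -0.28 -0.098 0.015 0")

```text
time: 1.35
ee_pos: [0.4843, -0.0452, 0.1947]
eef_rot: [-0.574, 0.819, 0.001, -0.0]
ft_force: [0.3, -0.8, -0.3]
width: 0.0014
```

```bash
python3 -c "
from h import *
inc([(.511,.01,.18,-20),(.511,.01,.083,-20)])"
```

```text
t 1.35 [ 0.4843 -0.0452  0.1947] phi -20.0 tilt 0.08 F [ 0.3 -0.8 -0.3] j [ 0.52  0.08 -0.54  1.83  0.04  1.24 -1.95]
[0.1, 0.0, 0.0, -0.061, -0.0063, 0.0147]
[0.1, 0.0, 0.0, -0.0609, -0.0064, 0.1117]
```

>>> carry_out(increments="0 0 0 -0.04 -0.004 0.015 0; 0 0 0 -0.061 -0.006 0.03 0; 0 0 0 -0.061 -0.006 0.065 0; 0 0 0 -0.061 -0.006 0.095 0; 0 0 0 -0.061 -0.006 0.112 0")

```text
time: 1.98
ee_pos: [0.5098, 0.0102, 0.0811]
eef_rot: [-0.574, 0.819, 0.001, -0.001]
ft_force: [1.0, 0.8, 0.4]
width: 0.0006
```

```bash
python3 -c "
from h import *
inc(arc([-111,-108,-104,-99,-94,-88]))
for n in ('top','wrist'):
  p,d=r.camera(n);cv2.imwrite(f'pics/{n}1.png',p if n=='wrist' else cv2.resize(p[140:280,180:360],None,fx=4,fy=4))"
```

```text
t 1.98 [0.5098 0.0102 0.0811] phi -19.9 tilt 0.19 F [1.  0.8 0.4] j [ 0.41  0.27 -0.58  1.9   0.17  1.03 -2.16]
[0.2, 0.0, 1.1, -0.0003, -0.0123, -0.002]
[0.2, 0.0, -1.9, 0.0006, -0.017, -0.002]
[0.2, 0.0, -5.9, 0.0014, -0.0233, -0.002]
[0.2, 0.0, -10.9, 0.0018, -0.0313, -0.002]
[0.2, 0.0, -15.9, 0.0014, -0.0393, -0.002]
[0.2, 0.0, -21.9, 0.0001, -0.0488, -0.0021]
```

View pics/wrist1.png

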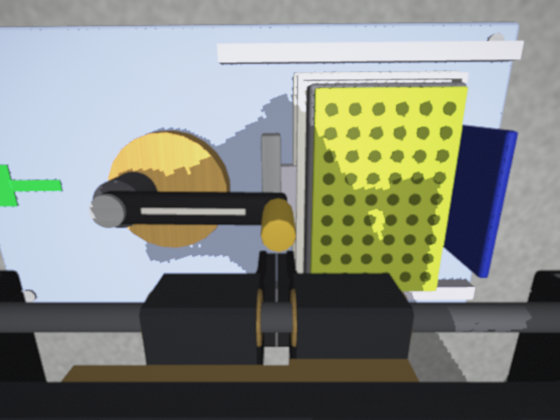

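The wrist view shows the yellow post at (278,222) straight ahead of the shut fingertips at (278,300). They are aligned, so I'll push.

>>> carry_out(increments="0 0 1 0 -0.012 -0.002 0; 0 0 -2 0.0005 -0.017 -0.002 0; 0 0 -6 0.0014 -0.0233 -0.002 0; 0 0 -11 0.0018 -0.0313 -0.002 0; 0 0 -16 0.0014 -0.0393 -0.002 0")

```text
time: 2.7
ee_pos: [0.5466, -0.0047, 0.0841]
eef_rot: [-0.683, 0.73, 0.002, -0.001]
ft_force: [-4.4, 2.7, 1.2]
width: 0.0003
```

```bash
python3 -c "
from h import *
inc(arc([-88,-82,-76,-70,-64]))
p,d=r.camera('wrist');cv2.imwrite('pics/w2.png',p)"
```

```text
t 2.7 [ 0.5466 -0.0047  0.0841] phi -3.8 tilt 0.25 F [-4.4  2.7  1.2] j [ 0.44  0.35 -0.6   1.8   0.22  1.06 -1.88]
[0.2, 0.1, -5.8, 0.0012, -0.0092, 0.0011]
[0.2, 0.1, -11.8, 0.0016, -0.0188, 0.0011]
[0.2, 0.1, -17.8, 0.001, -0.0284, 0.001]
[0.2, 0.1, -23.8, -0.0007, -0.0378, 0.001]
[0.2, 0.1, -29.8, -0.0033, -0.0471, 0.0009]
```

View pics/w2.png

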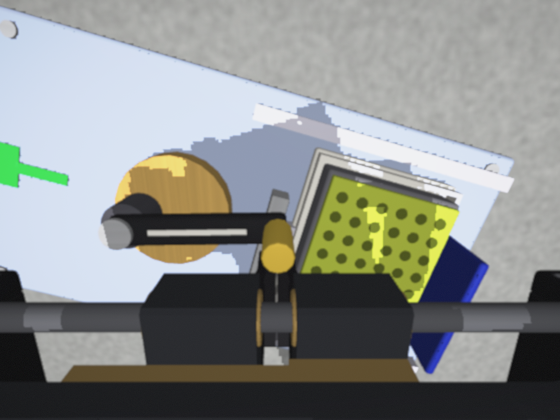

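In contact with about 5 N. The post is at (278,245), centred on the fingertips, and the lever is turning.

>>> carry_out(increments="0 0 -6 0.0012 -0.0092 0.001 0; 0 0 -12 0.0016 -0.0188 0.001 0; 0 0 -18 0.001 -0.0284 0.001 0; 0 0 -24 -0.0007 -0.0378 0.001 0; 0 0 -30 -0.0033 -0.0471 0.001 0")

```text
time: 3.38
ee_pos: [0.5946, -0.0049, 0.0836]
eef_rot: [0.85, -0.527, -0.002, 0.001]
ft_force: [-7.3, 1.2, 1.8]
width: 0.0004
```

```bash
python3 -c "
from h import *
inc(arc([-57,-50,-43,-36,-29]))"
```

```text
t 3.38 [ 0.5946 -0.0049  0.0836] phi 26.4 tilt 0.29 F [-7.3  1.2  1.8] j [ 0.46  0.47 -0.67  1.67  0.31  1.12 -1.4 ]
[0.2, 0.2, -6.6, 0.0008, -0.0105, 0.0006]
[0.2, 0.2, -13.6, 0.001, -0.0217, 0.0005]
[0.2, 0.2, -20.6, -0.0002, -0.0328, 0.0005]
[0.2, 0.2, -27.6, -0.0027, -0.0437, 0.0005]
[0.1, 0.3, -34.6, -0.0065, -0.0542, 0.0005]
```

>>> carry_out(increments="0 0 -6.6 0.0008 -0.0105 0.0005 0; 0 0 -13.6 0.001 -0.0217 0.0005 0; 0 0 -20.6 -0.0002 -0.0328 0.0005 0; 0 0 -27.6 -0.0027 -0.0437 0.0005 0; 0 0 -34.6 -0.0065 -0.0542 0.0005 0")

```text
time: 4.0
ee_pos: [0.64, 0.024, 0.0834]
eef_rot: [0.968, -0.25, -0.003, 0.001]
ft_force: [-7.5, -1.1, 1.1]
width: 0.0004
```

```bash
python3 -c "
from h import *
inc(arc([-22,-15,-8,-1,6]))
p,d=r.camera('wrist');cv2.imwrite('pics/w3.png',p)"
```

```text
t 4.0 [0.64   0.024  0.0834] phi 61.1 tilt 0.39 F [-7.5 -1.1  1.1] j [ 0.44  0.6  -0.76  1.53  0.43  1.19 -0.9 ]
[0.2, 0.4, -6.9, 0.0012, -0.0122, 0.0004]
[0.1, 0.4, -13.9, 0.0013, -0.0233, 0.0003]
[0.1, 0.4, -20.9, 0.0, -0.0345, 0.0003]
[0.1, 0.4, -27.9, -0.0026, -0.0454, 0.0003]
[0.1, 0.4, -34.9, -0.0065, -0.0558, 0.0003]
```

View pics/w3.png

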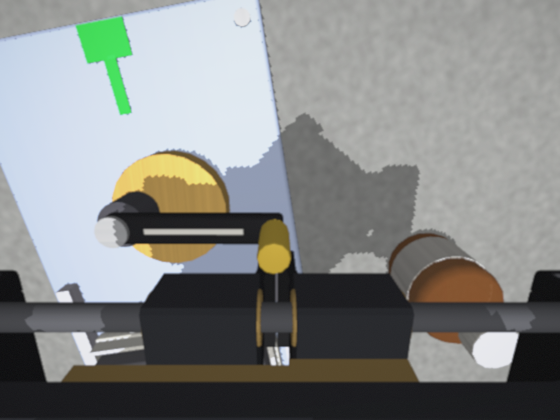

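The post at (275,250) is still centred on the fingers, and the lever is at roughly 85–90° of turn. The bottle at (455,290) stays below the gripper body.

>>> carry_out(increments="0 0 -7 0.0012 -0.0122 0.0003 0; 0 0 -14 0.0013 -0.0233 0.0003 0; 0 0 -21 0 -0.0345 0.0003 0; 0 0 -28 -0.0026 -0.0454 0.0003 0; 0 0 -35 -0.0065 -0.0558 0.0003 0")

```text
time: 4.68
ee_pos: [0.6615, 0.0749, 0.0833]
eef_rot: [0.998, 0.056, -0.004, 0.001]
ft_force: [-7.8, -5.3, 1.9]
width: 0.0005
```

```bash
python3 -c "
from h import *
inc(arc([13,20,27,34,41]))"
```

```text
t 4.67 [0.6615 0.0749 0.0833] phi 96.4 tilt 0.46 F [-7.8 -5.3  1.9] j [ 0.41  0.69 -0.86  1.45  0.53  1.25 -0.4 ]
[0.1, 0.5, -6.6, 0.0015, -0.0122, 0.0003]
[0.0, 0.5, -13.6, 0.0016, -0.0234, 0.0002]
[0.0, 0.5, -20.6, 0.0004, -0.0345, 0.0002]
[-0.0, 0.5, -27.6, -0.0021, -0.0454, 0.0002]
[-0.0, 0.5, -34.6, -0.006, -0.0559, 0.0003]
```

>>> carry_out(increments="0 0 -6.6 0.0015 -0.0122 0 0; 0 0 -13.6 0.0016 -0.0234 0 0; 0 0 -20.6 0.0004 -0.0345 0 0; 0 0 -27.6 -0.0021 -0.0454 0 0; 0 0 -34.6 -0.006 -0.0559 0 0")

```text
time: 5.3
ee_pos: [0.651, 0.1269, 0.0836]
eef_rot: [0.937, 0.349, -0.004, 0.002]
ft_force: [1.7, -4.9, -3.9]
width: 0.0004
```

```bash
python3 -c "
from h import *
inc(arc([48,54,60,65,70]))
p,d=r.camera('wrist');cv2.imwrite('pics/w4.png',p)"
```

```text
t 5.3 [0.651  0.1269 0.0836] phi 130.8 tilt 0.45 F [ 1.7 -4.9 -3.9] j [ 0.39  0.73 -0.97  1.46  0.62  1.28  0.07]
[-0.0, 0.5, -7.2, 0.0021, -0.0144, 0.0005]
[-0.0, 0.5, -13.2, 0.0023, -0.024, 0.0005]
[-0.1, 0.5, -19.2, 0.0014, -0.0335, 0.0005]
[-0.1, 0.4, -24.2, -0.0001, -0.0414, 0.0006]
[-0.1, 0.4, -29.2, -0.0022, -0.0491, 0.0006]
```

View pics/w4.png

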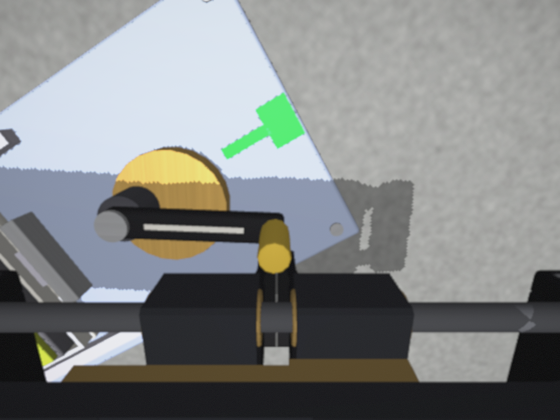

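The green mark is at (265,130), about 32° ahead of the lever, and the post at (275,248) is still centred.

>>> carry_out(increments="0 0 -7 0.0021 -0.0144 0.0005 0; 0 0 -13 0.0023 -0.024 0.0005 0; 0 0 -19 0.0014 -0.0335 0.0005 0; 0 0 -24 0 -0.0414 0.0005 0; 0 0 -29.2 -0.0022 -0.0491 0.0005 0")

```text
time: 5.98
ee_pos: [0.6179, 0.1621, 0.0836]
eef_rot: [0.818, 0.575, -0.003, 0.001]
ft_force: [3.8, -2.9, -3.5]
width: 0.0007
```

```bash
python3 -c "
from h import *
inc(arc([70,71,71.5]))
p,d=r.camera('wrist');cv2.imwrite('pics/w5.png',p)"
```

```text
t 5.97 [0.6179 0.1621 0.0836] phi 160.2 tilt 0.4 F [ 3.8 -2.9 -3.5] j [ 0.42  0.74 -1.09  1.53  0.68  1.29  0.47]
[-0.1, 0.4, 0.2, 0.0002, -0.0008, 0.0006]
[-0.1, 0.4, -0.8, 0.0005, -0.0024, 0.0006]
[-0.1, 0.4, -1.3, 0.0006, -0.0032, 0.0006]
```

View pics/w5.png

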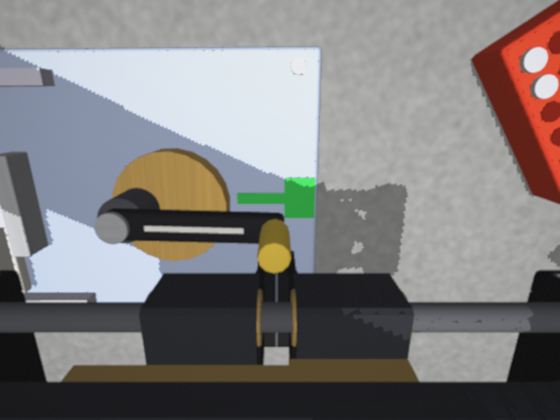

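The lever is within a few degrees of parallel with the mark's stripe. I'll nudge it 3 mm more, then back off and rise.

>>> carry_out(increments="0 0 -1 0.0005 -0.002 0 0; 0 0 -2 0.0008 -0.0042 0 0; 0 0 -2 0.0008 -0.0042 0 0; 0 0 -2 0 0.015 0 0; 0 0 -2 0 0.04 -0.005 0")

```text
time: 6.65
ee_pos: [0.6547, 0.15, 0.0888]
eef_rot: [0.807, 0.591, -0.004, 0.001]
ft_force: [0.7, 0.4, 0.7]
width: 0.0005
```

>>> carry_out(increments="0 0 0 0 0.01 -0.03 0; 0 0 0 0 0.01 -0.08 0; 0 0 0 0 0.01 -0.12 0; 0 0 0 0 0.01 -0.13 0; 0 0 0 0 0.01 -0.13 0")

```text
time: 7.28
ee_pos: [0.665, 0.1481, 0.2191]
eef_rot: [0.807, 0.59, -0.003, 0.001]
ft_force: [-0.3, -0.6, -0.8]
width: 0.0004
```

```bash
python3 -c "
from h import *
p,d=r.camera('wrist');m=r.camera_model('wrist');cv2.imwrite('pics/w6.png',p)
q,_=r.camera('top');cv2.imwrite('pics/t6.png',q)
inc([(.484,-.16,.2,71)])
mt=r.camera_model('top')
print(cents(q,(15,100,100),(32,255,255),(185,145,355,275),3),cents(q,(110,150,40),(130,255,255),(185,145,355,275)))
"
```

```text
t 7.38 [0.6645 0.1475 0.2174] phi 162.4 tilt 0.52 F [-0.9 -0.3 -0.7] j [ 0.38  0.71 -1.12  1.25  0.63  1.55  0.62]
[0.1, 0.6, 91.4, -0.3475, -0.0789, 0.0204]
[([311.7, 208.4], 724, [293, 190, 37, 45])] [([326.8, 225.7], 96, [321, 211, 13, 30])]
```

View pics/w6.png

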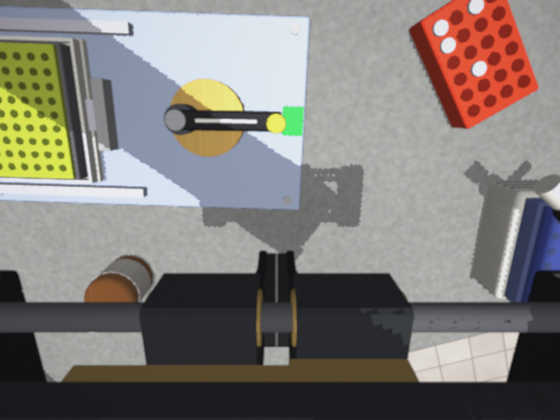

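View pics/t6.png

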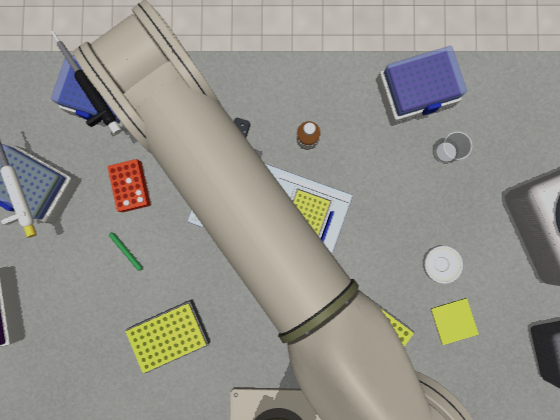

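The lever at (275,122) points at the green mark at (293,121), and the tray is still back. Next I move behind the tab.

```bash
python3 -c "
from h import *
inc([(.491,-.140,.2,70.7)])"
```

```text
t 7.38 [0.6645 0.1475 0.2174] phi 162.4 tilt 0.52 F [-0.9 -0.3 -0.7] j [ 0.38  0.71 -1.12  1.25  0.63  1.55  0.62]
[0.1, 0.6, 91.7, -0.3264, -0.0783, 0.0202]
```

>>> carry_out(increments="0 0 10 -0.035 -0.008 0 0; 0 0 20 -0.075 -0.016 0 0; 0 0 30 -0.115 -0.025 0 0; 0 0 40 -0.155 -0.034 0 0; 0 0 50 -0.19 -0.042 0 0")

```text
time: 8.0
ee_pos: [0.5656, -0.0227, 0.2175]
eef_rot: [0.982, 0.19, -0.005, 0.002]
ft_force: [0.1, 0.7, 0.7]
width: 0.0006
```

```bash
python3 -c "
from h import *
inc([(.491,-.140,.19,70.7)])"
```

```text
t 8.0 [ 0.5656 -0.0227  0.2175] phi 112.0 tilt 0.61 F [0.1 0.7 0.7] j [ 0.81  0.4  -1.08  1.58  0.36  1.39  0.08]
[0.3, 0.5, 41.3, -0.1127, 0.0809, 0.0289]
```

>>> carry_out(increments="0 0 9 -0.03 0.021 0 0; 0 0 18 -0.06 0.043 0 0; 0 0 27 -0.09 0.065 0.01 0; 0 0 36 -0.113 0.081 0.015 0; 0.3 0.5 41.3 -0.113 0.081 0.02 0")

```text
time: 8.62
ee_pos: [0.489, -0.1427, 0.1974]
eef_rot: [0.985, -0.172, -0.001, 0.0]
ft_force: [-0.3, 0.5, 0.7]
width: 0.0007
```

```bash
python3 -c "
from h import *
inc([(.491,-.140,.19,70.7),(.491,-.140,.046,70.7)])
p,d=r.camera('wrist');cv2.imwrite('pics/w7.png',p)"
```

```text
t 8.62 [ 0.489  -0.1427  0.1974] phi 70.1 tilt 0.17 F [-0.3  0.5  0.7] j [ 1.07  0.21 -0.97  1.75  0.18  1.28 -0.29]
[0.1, 0.2, -0.6, 0.001, -0.0032, 0.0074]
[0.1, 0.2, -0.6, 0.0014, -0.0033, 0.1514]
```

View pics/w7.png

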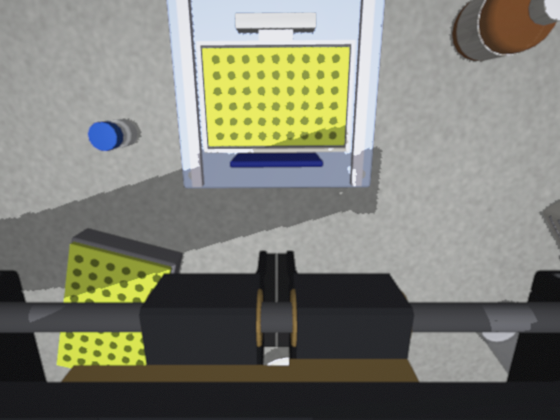

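The tab at (276,158) lines up with the fingertips at (277,260). Descending.

>>> carry_out(increments="0 0 0 0.001 0 0.04 0; 0 0 -0.6 0.001 0 0.085 0; 0 0 -0.6 0.001 0 0.125 0; 0 0 -0.6 0.001 0 0.15 0; 0 0 -0.6 0.001 -0.002 0.15 0")

```text
time: 9.3
ee_pos: [0.4887, -0.139, 0.0449]
eef_rot: [0.986, -0.168, -0.004, -0.001]
ft_force: [-0.8, 0.1, 0.9]
width: 0.0003
```

```bash
python3 -c "
from h import *
O=np.array([.5505,.0288]);a=np.radians(70.7);x=np.array([np.cos(a),np.sin(a)])
inc([(*(O+k*x),.047,70.7) for k in (-.1575,-.13,-.0975,-.0955)])
p,d=r.camera('wrist');cv2.imwrite('pics/w8.png',p)"
```

```text
t 9.3 [ 0.4887 -0.139   0.0449] phi 70.7 tilt 0.44 F [-0.8  0.1  0.9] j [ 0.96  0.41 -0.89  1.91  0.37  1.   -0.43]
[-0.1, 0.4, -0.0, 0.0028, -0.0213, -0.0022]
[-0.1, 0.4, -0.0, 0.0028, -0.0488, -0.0021]
[-0.1, 0.4, -0.0, 0.0028, -0.0813, -0.0021]
[-0.1, 0.4, -0.0, 0.0028, -0.0833, -0.0021]
```

View pics/w8.png

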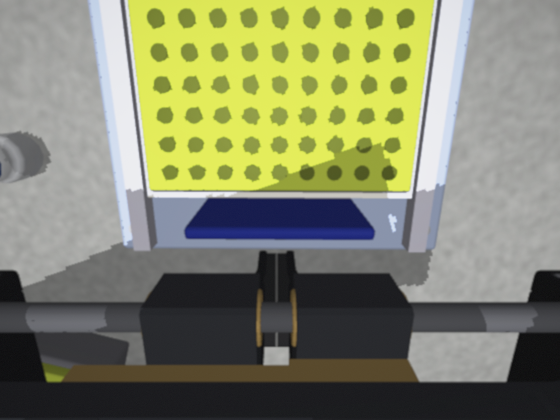

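Centred behind the tab at (280,232) with a clear gap. Pushing gently along station +x.

>>> carry_out(increments="0 0 0 0.0015 -0.011 -0.002 0; 0 0 0 0.0025 -0.021 -0.002 0; 0 0 0 0.0028 -0.03 -0.002 0; 0 0 0 0.0028 -0.038 -0.002 0; 0 0 0 0.0028 -0.045 -0.002 0")

```text
time: 9.98
ee_pos: [0.5079, -0.097, 0.0486]
eef_rot: [0.986, -0.168, -0.002, -0.001]
ft_force: [-0.2, -2.2, 1.4]
width: 0.0007
```

```bash
python3 -c "
from h import *
O=np.array([.5505,.0288]);a=np.radians(70.7);x=np.array([np.cos(a),np.sin(a)])
inc([(*(O+k*x),.047,70.7) for k in (-.13,-.0975,-.0955)])
p,d=r.camera('wrist');cv2.imwrite('pics/w9.png',p)"
```

```text
t 9.97 [ 0.5079 -0.097   0.0486] phi 70.7 tilt 0.26 F [-0.2 -2.2  1.4] j [ 0.87  0.42 -0.9   1.89  0.38  1.02 -0.53]
[-0.0, 0.3, -0.0, -0.0014, -0.0028, 0.0017]
[-0.0, 0.3, -0.0, -0.0014, -0.0353, 0.0017]
[-0.0, 0.3, -0.0, -0.0014, -0.0373, 0.0017]
```

View pics/w9.png

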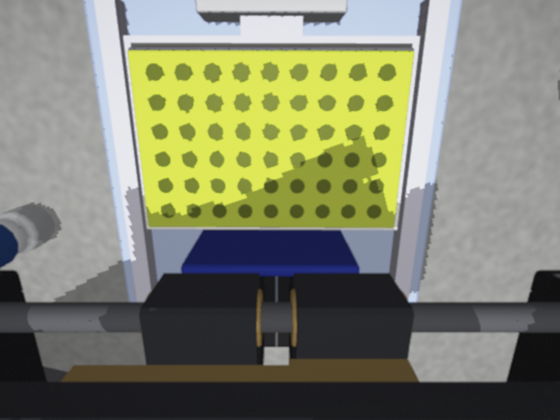

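In contact with the tray moving under about 2 N, and the rack is level. Continuing to just short of the stop.

>>> carry_out(increments="0 0 0 -0.0005 -0.008 0.001 0; 0 0 0 -0.001 -0.016 0.001 0; 0 0 0 -0.0014 -0.023 0.001 0; 0 0 0 -0.0014 -0.029 0.001 0; 0 0 0 -0.0014 -0.033 0.001 0")

```text
time: 10.65
ee_pos: [0.5172, -0.065, 0.0476]
eef_rot: [0.986, -0.167, -0.003, -0.0]
ft_force: [-5.6, -10.9, 6.9]
width: 0.0004
```

```bash
python3 -c "
from h import *
O=np.array([.5505,.0288]);a=np.radians(70.7);x=np.array([np.cos(a),np.sin(a)])
inc([(*(O+k*x),.047,70.7) for k in (-.0975,-.0955)])"
```

```text
t 10.65 [ 0.5172 -0.065   0.0476] phi 70.7 tilt 0.31 F [ -5.6 -10.9   6.9] j [ 0.81  0.44 -0.9   1.88  0.4   1.02 -0.6 ]
[0.0, 0.3, 0.0, 0.0004, -0.002, 0.0006]
[0.0, 0.3, 0.0, 0.0004, -0.004, 0.0006]
```

>>> carry_out(increments="0 0 0 0 -0.001 0 0; 0 0 0 0 -0.0015 0 0; 0 0 0 0 -0.002 0 0; 0 0 0 0 -0.002 0 0; 0 0 0 0 -0.002 0 0")

```text
time: 11.28
ee_pos: [0.5171, -0.065, 0.0476]
eef_rot: [0.986, -0.168, -0.003, 0.001]
ft_force: [-4.6, -8.4, 5.6]
width: 0.0004
```

```bash
python3 -c "
from h import *
inc([(.516,-.0665,.047,70.7)])
p,d=r.camera('wrist');cv2.imwrite('pics/w10.png',p)"
```

```text
t 11.28 [ 0.5171 -0.065   0.0476] phi 70.6 tilt 0.41 F [-4.6 -8.4  5.6] j [ 0.8   0.44 -0.9   1.88  0.4   1.02 -0.6 ]
[0.2, 0.4, -0.1, -0.0006, 0.0017, 0.0006]
```

View pics/w10.png

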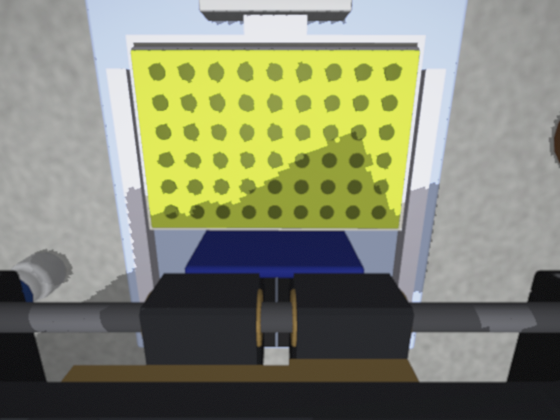

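>>> carry_out(increments="0 0 0 0 -0.002 0 0; 0 0 0 0 -0.003 0 0; 0 0 0 0 -0.004 0 0; 0 0 0 0 -0.005 0 0; 0 0 0 0 -0.005 0 0")

```text
time: 11.95
ee_pos: [0.5171, -0.065, 0.0476]
eef_rot: [0.985, -0.17, -0.005, 0.005]
ft_force: [-10.1, -17.3, 12.8]
width: 0.0002
```

```bash
python3 -c "
from h import *
inc([(.516,-.0665,.047,70.7)])"
```

```text
t 11.95 [ 0.5171 -0.065   0.0476] phi 70.4 tilt 0.77 F [-10.1 -17.3  12.8] j [ 0.79  0.44 -0.9   1.88  0.4   1.03 -0.61]
[0.6, 0.5, -0.3, -0.0005, 0.0018, 0.0006]
```

Firmly stopped: no movement at about 24 N. Backing off, then rising.

>>> carry_out(increments="0 0 0 0 0.005 0 0; 0 0 0 0 0.02 0 0; 0 0 0 0 0.035 0 0; 0 0 0 0 0.045 0 0; 0 0 0 0 0.045 0 0")

```text
time: 12.58
ee_pos: [0.5017, -0.1084, 0.048]
eef_rot: [0.985, -0.171, -0.005, 0.005]
ft_force: [-0.4, -0.3, 0.3]
width: 0.0003
```

>>> carry_out(increments="0 0 0 0 0 -0.03 0; 0 0 0 0 0.02 -0.08 0; 0 0 0 0 0.05 -0.13 0; 0 0 0 0 0.09 -0.16 0; 0 0 0 0 0.12 -0.16 0")

```text
time: 13.2
ee_pos: [0.464, -0.2217, 0.2119]
eef_rot: [0.985, -0.171, -0.003, 0.006]
ft_force: [-0.1, -0.1, 0.0]
width: 0.0002
```

```bash
python3 -c "
from h import *
inc([(.35,-.35,.22,20)])
q,_=r.camera('top');cv2.imwrite('pics/t11.png',q)
p,_=r.camera('scene');cv2.imwrite('pics/s11.png',p)"
```

```text
t 13.2 [ 0.464  -0.2217  0.2119] phi 70.3 tilt 0.73 F [-0.1 -0.1  0. ] j [ 1.19  0.2  -0.93  1.72  0.17  1.31 -0.12]
[0.7, -0.1, 50.3, -0.0641, 0.1593, -0.0059]
```

View pics/t11.png

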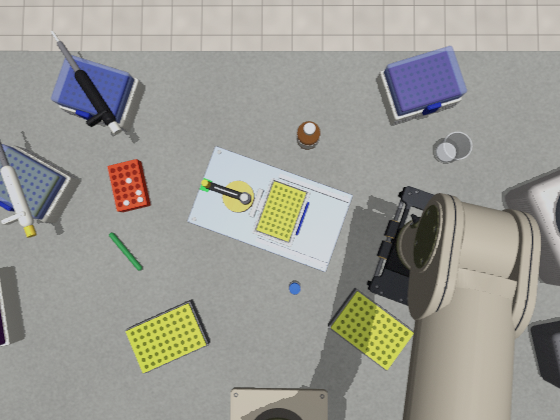

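View pics/s11.png

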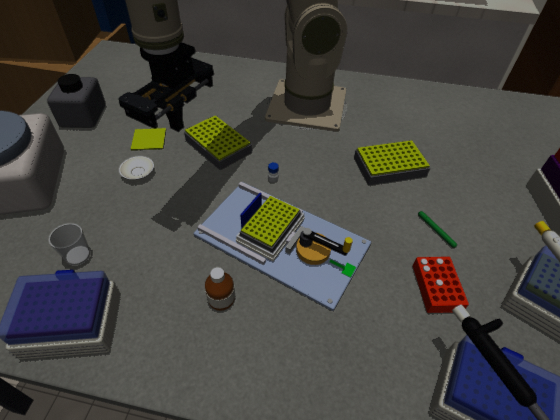

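Clear of everything. The tray is forward and the lever is on the mark. Now I'll measure the travel and the cam angle.

```bash
python3 - <<'E'
from h import *
m=r.camera_model("top")
def tab(p):
    c=cents(p,(110,150,40),(130,255,255),(185,145,355,275),30);print(c);return ray(m,*c[0][0],.078)[:2]
def rk(p): 
    c=max(cents(p,(26,100,100),(40,255,255),(255,145,355,275),300),key=lambda a:a[1]);return ray(m,*c[0],.056)[:2]
a,b=cv2.imread("pics/top0.png"),cv2.imread("pics/t11.png")
x=np.array([np.cos(np.radians(70.7)),np.sin(np.radians(70.7))])
print("tab travel",(tab(b)-tab(a))@x,"rack",(rk(b)-rk(a))@x)
cv2.imwrite("pics/crop11.png",cv2.resize(b[140:280,180:360],None,fx=4.2,fy=4.2,interpolation=cv2.INTER_CUBIC))
y=cents(b,(22,120,120),(34,255,255),(198,175,215,195),3);print(y)
P=ray(m,*y[0][0],.107)[:2];hub=ray(m,244.3,197.3,.08)[:2]
print("lever dir",np.degrees(np.arctan2(*(P-hub)[::-1])), np.linalg.norm(P-hub))
for n,bx in dict(bottle=(295,115,325,150),cap=(285,278,305,300),red=(100,150,155,220),pen=(105,230,145,275),boat=(415,240,470,290),beaker=(430,130,475,165)).items():
    s=np.s_[bx[1]:bx[3],bx[0]:bx[2]];print(n,np.abs(a[s].astype(int)-b[s]).mean().round(1))
E
```

```text
[([302.0, 218.0], 64, [296, 202, 13, 33])]
[([326.2, 227.2], 106, [320, 211, 14, 33])]
tab travel 0.05867205635391158 rack 0.05945295466827469
[([204.7, 182.7], 35, [202, 180, 7, 7])]
lever dir 71.12247744573527 0.09085929985271667
bottle 9.9
cap 10.8
red 9.8
pen 10.9
boat 59.7
beaker 10.8
```

View pics/crop11.png

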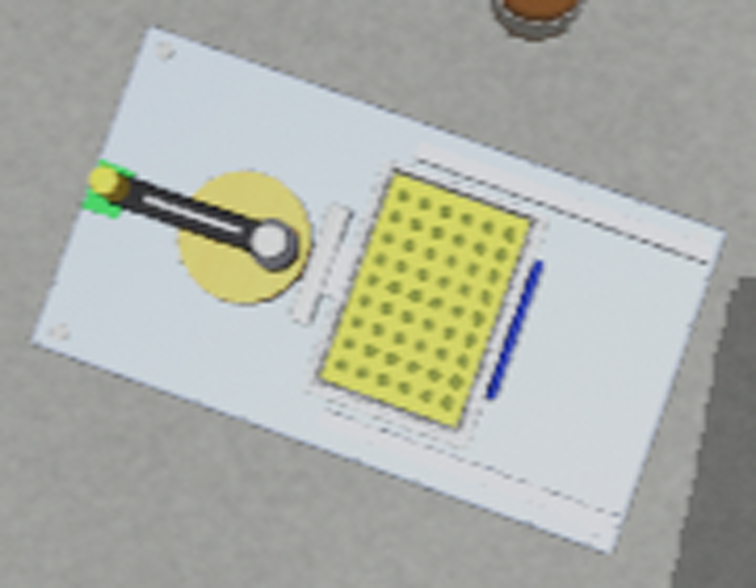

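```bash
python3 -c "
from h import *
s=r.read_state();print(s['ft_force'],np.abs(s['joint_vel']).max())
r.close_job()"
```

```text
[-0.1561964   0.41544748 -0.04232292] 0.0493816050804621
the job is handed in; nothing more can be done
```

I turned the lever to the green mark and then pushed the tray home, and the job is handed in. No verdict is reported.

**Lever:** I pushed the post round anticlockwise with shut fingertips, from about 0 to the low point, at about 5–9 N. The final top view puts the lever at 71.1°, against 70.7° for the station axis.

**Tray:** I pushed the blue tab along the station axis until it would not move under about 24 N. The top view gives a travel of 58.7 mm for the tab and 59.5 mm for the rack. Both are about 1 mm short of 60 mm, within the 2 mm calibration error. The tool itself stalled about 4 mm sooner than I expected from a 9.5 mm finger half-width. The solid stop and the camera travel both say the tray is home, so I took the fingers to be thicker than assumed.

**Rest of the bench:**
- The rack looks level in its nest.
- The bottle, jar, tube rack, marker and beaker look unmoved between the first and last top views.
- The top-view check on the weighing dish failed because the arm hid it. In the scene view it is at the same place as at the start.
- The hand is clear, with the fingertips 0.21 m above the bench and the force reading near zero.

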